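# Load the tube mixer and shut its guard door

### The arm

A 7-joint arm with a two-finger parallel gripper is mounted at the origin on the work surface. World frame = base frame: x ahead of the robot, y to its left, z up, the work surface at z = 0. Lengths are in mm, angles in degrees, forces in N, time in s.
With the tool pointing down it reaches from about 400 to 900 mm from the base axis. Payload 5.5 kg.
Tool frame: the origin (TCP) lies at the very end of the fingers, on their centre line; the grasp point (between the pads) lies bot.pinch_z behind it (bot.pinch_z is the distance from the TCP to the grasp point, in mm); z points along the fingers, y is the direction in which the jaws open and shut (so a half turn about z gives the same grasp; the last joint's range is limited). The gripper opens to 92 mm and grips with 3 to 60 N. Pads are 19 mm wide; open, the fingers measure 130 mm over their backs; the gripper's body (75 mm by 190 mm) begins 47 mm behind the grasp point.
Start: joints at [-60.378, 28.699, -24.465, 88.831, 12.651, 65.22, -12.049], TCP at [163.166, 629.187, 226.729] pointing down, gripper open.
Joint ranges: [-164.97, 164.97], [-17.58, 116.51], [-87.97, 89.64], [11.32, 138.91], [-80.73, 260.73], [10.89, 115.49], [-147.41, 147.41]. Speed limits (degrees/s): [147.25, 147.25, 180, 180, 180, 180, 180].

### API

Orientations are given as [roll, pitch, yaw] about the fixed x, y, z axes, in that order (R = Rz(yaw) Ry(pitch) Rx(roll)).
In Python, from cell import telemetry, snapshot, bot gives the robot as it stands.
- The arm moves only by the tool play_rows, never from a script. Its arguments are lists of equal length, an entry for each row: "dp": the shift along the tool's x, y, z in mm, a list of three; "rotation": the turn, a rotation vector about the tool's x, y, z in rad, a list of three; "jaw": the opening, from 0 (shut) to 1 (fully open). In form: {"dp": [[dx, dy, dz], ...], "rotation": [[ax, ay, az], ...], "jaw": [jaw, ...]}. A call has 1 to 10 rows; each row shifts and turns the pose as measured when the row begins, along the tool's axes as they then stand; what a row does not reach is not made up. A row lasts 1/8 s, in which the tool goes at most 62.5 mm and 10.7 degrees, less where a joint would pass 70% of its speed; a pose out of reach is approached as far as the arm can. A call with a gripper value outside its range is refused whole. The fingers move at their own pace and stop on an object; "squeeze" is the grip in N (left out, the last holds). Time passes only in rows, so rows that do not move let the fingers close. It gives the time, the measured TCP pose, the force and the opening at its end, in the units of the state.
- telemetry.read_state(): the state, without advancing time (a new reading comes with each control period).
- snapshot(name): name is "side" or "top" or "wrist"; returns a dict with "img" (420x560x3 uint8, red, green, blue), "fx", "fy", "cx", "cy" (pixels), "world_to_cam" (4x4, takes a point from world to camera coordinates). Camera axes: x right, y up, looking along -z (the intrinsics and any distortion apply to the point x, -y, -z); pixel columns grow to the right and rows downward; lengths in mm; the calibration is good to about 2 mm. A picture is of the moment at which its call begins. There is no depth.
- bot.finish_job(): hands the job in, once; it reports no verdict.
The state is a dict: "time_s": time; "joint_pos": joint angles; "qvel": joint speeds; "joint_torque": joint torques, N m; "position": TCP position; "tcp_rot": TCP orientation; "wrist_force": force on the tool from outside, world axes, zero at the start; "ft_torque": the same for the moment, N m; "width": opening from 0.0 (shut) to 1.0 (fully open).
Only numpy, scipy, OpenCV 4.12 (cv2) and the standard library are available. Lean on these libraries where they do the work, as an engineer would, in place of code of your own. Each camera call takes 0.05 s, during which the arm holds its last target. There are 200 camera calls.

### The job

Slide the tube mixer's clear guard door all the way open by its red handle, stand the rack of yellow-capped tubes squarely in the middle of the blue pad inside, then slide the door fully shut again. Keep the rack upright and set it down gently, don't slam the door, and leave the red-capped rack and everything else on the cart where it stands.

Things in the scene. Friction and masses are not known exactly. Their poses are not given: they have to be found in the camera images.
- mixer: Fixed tube mixer, 300 (x) x 380 (y) x 316 mm tall; origin under its middle; its front looks to its -x (the robot's right). Base 40 mm tall. +y half: white drive housing. -y half: chamber, inside y -182 to 5 mm, clear roof, back and side, entered from the front. The front leans back 27 degrees: x = -150 mm at 40 mm height, -10 mm at 310 mm; a 10 mm high track at its foot.
- roof_edge (a point): Middle of the lower front edge of the chamber's roof (aluminium upper track), at x = -23, y = -95, z = 304 mm of the mixer; the edge runs along the mixer's y, and the roof from it to the back covers the pad. So the rack must be held by a hand leaning back from it, about 30 to 45 degrees from vertical, already when it is picked up.
- pad (a point): Centre of the top face of the blue pad (130 x 100 x 4 mm, along the mixer's x and y) on the chamber floor, 44 mm above the table, at x = -10, y = -100 mm of the mixer. Axes as the mixer's.
- guard_door (a joint): Position of the clear guard door (200 mm wide, in the sloping front) on its track, m: 0 = fully shut (before the chamber), 0.18 = fully open (before the drive housing), both firm stops. It grows as the door slides along the mixer's +y. It stays where it is left and takes 2 to 4 N to move slowly. It may start a little ajar.
- door_handle (a point): Centre of the door's red handle: straight bar 100 mm long, 16 x 16 mm thick, parallel to the sloping front (top leaning back 27 degrees), 38 mm out from the pane on two 12 mm pins, 36 mm above and below the centre. Moves with the door, about 195 mm above the table. Axes as the mixer's. It can be pinched across y by a vertical or leaning hand.
- yellow_rack_mid (a point): Point on the centre line of the yellow-capped tube rack, 65 mm above its underside: 100 (x) x 70 x 130 mm tall, 0.25-0.4 kg, one rigid piece. Two rows of capped tubes up to 80 mm high (22 mm either side of the middle); between them a web with a black handle bar on top, 60 long (along x) x 16 thick (y), 100 to 130 mm above the underside. z up. In either of two places.
- yellow_rack: The same rack; origin at the centre of its underside.
- red_rack_mid (a point): Point on the centre line of the red-capped tube rack, 65 mm above its underside: 100 (x) x 70 x 130 mm tall, 0.25-0.4 kg, one rigid piece. Two rows of capped tubes up to 80 mm high (22 mm either side of the middle); between them a web with a black handle bar on top, 60 long (along x) x 16 thick (y), 100 to 130 mm above the underside. z up. Leave it.
- gel_bottle: Blue bottle, 68 mm in diameter, 170 mm tall, origin under its middle. Bystander.
- rinse_bottle: White bottle with green cap, 60 mm in diameter, 180 mm tall, origin under its middle. Bystander.
- dish: White shallow dish, 140 x 70 x 25 mm tall, lying in front of the mixer, origin under its middle. Bystander.
- swab_jar: White jar with grey lid, 80 mm in diameter, 90 mm tall, origin under its middle. Bystander.
Mind the look-alikes: they are no part of the job. What is shaped like the yellow_rack but orange is not meant.

How it is judged:
By the outcome, as a careful person would: the job done as asked, in the order asked, and still so for the second after the job is handed in, with the robot touching nothing.
It also fails if it takes over 61 s, if anything falls off the work surface, if the arm or the gripper's body presses on something with over 40 N, if the wrist force passes 120 N, or if a joint passes its speed limit or range.

## Working session

There is one attempt and no reset: what is moved stays moved. The work goes in short steps, Python scripts to look and compute and a tool call to move; the robot and the scene stay as the last step left them, time stands still between calls to the robot, and variables do not carry over. Pictures are saved under pics/ and viewed, about 8 in all and at most 12, crops included, and the job is handed in when it is done.

Besides the shell and the picture viewer there is one more tool, called by a JSON object that holds its "fn" and its "kwargs", one argument or row to a line. play_rows: Moves the arm, as the interface text tells. Its arguments: {"type":"object","properties":{"dp":{"type":"array"},"rotation":{"type":"array"},"jaw":{"type":"array"},"squeeze":{"type":"number"}},"required":["dp","rotation","jaw"]}

```bash
ls; mkdir -p pics; python3 - <<'E'
from cell import telemetry, snapshot, bot
import cv2, numpy as np
print(telemetry.read_state(), bot.pinch_z)
for n in("side","top"):
    s=snapshot(n); np.savez(f"pics/{n}0.npz",**s)
    cv2.imwrite(f"pics/{n}0.png",s["img"][:,:,::-1]); print(n,{k:v for k,v in s.items() if k!="img"})
E
```

```text
pics
{'time_s': 0.0, 'joint_pos': array([-60.37705924,  28.75334812, -24.45339897,  88.89174289,
        12.65048429,  65.2191904 , -12.05002673]), 'qvel': array([ 0.02474708,  0.03066853, -0.03408495,  0.04693963, -0.069672  ,
       -0.00707059,  0.02468051]), 'joint_torque': array([ 4.71061485e-04, -5.66615260e+01, -5.81666395e+00, -2.79102087e+01,
       -6.87862211e-02,  3.05031217e-02,  1.80621651e-04]), 'position': array([163.078832  , 628.48589792, 225.68150234]), 'tcp_rot': array([-1.79889147e+02, -4.18560223e-03,  1.65459642e+02]), 'wrist_force': array([ 0.55537932,  0.23429457, -0.49123342]), 'ft_torque': array([-0.0100476 , -0.01016451, -0.0125642 ]), 'width': 1.0004871424352733} 18.8
side {'fx': 516.4190426862085, 'fy': 516.4190426862085, 'cx': 285.694050144737, 'cy': 217.7226532740903, 'world_to_cam': array([[ 8.50389862e-01, -5.26136032e-01, -4.23767439e-03,
        -5.40765372e+02],
       [ 2.57819447e-01,  4.09663800e-01,  8.75045544e-01,
        -2.59378014e+02],
       [-4.58656968e-01, -7.45222414e-01,  4.84022043e-01,
        -1.46172442e+03],
       [ 0.00000000e+00,  0.00000000e+00,  0.00000000e+00,
         1.00000000e+00]])}
top {'fx': 535.1051250020007, 'fy': 535.1051250020007, 'cx': 270.3423278511029, 'cy': 204.41418442531128, 'world_to_cam': array([[ 3.16373931e-02, -9.99483148e-01, -5.70196361e-03,
        -1.54376355e+02],
       [ 9.78556224e-01,  2.98122532e-02,  2.03811055e-01,
        -5.47705417e+02],
       [-2.03535726e-01, -1.20277424e-02,  9.78993637e-01,
        -1.34831088e+03],
       [ 0.00000000e+00,  0.00000000e+00,  0.00000000e+00,
         1.00000000e+00]])}
```

View pics/side0.png

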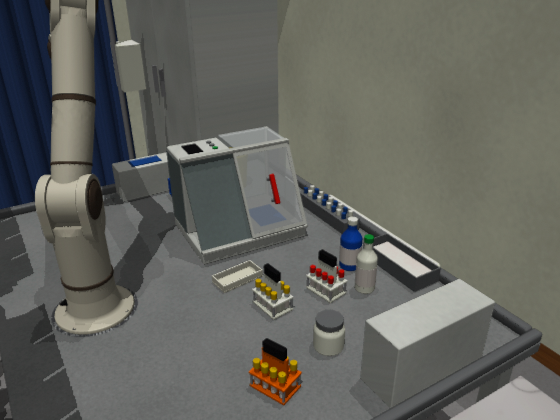

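View pics/top0.png

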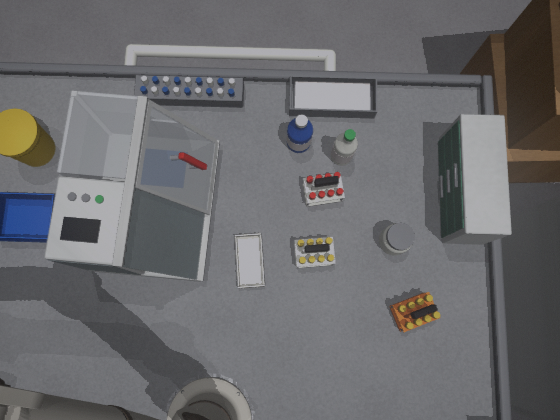

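The side view shows the mixer around (240,190) with the red handle at (274,188). There are three racks:
- White rack with yellow caps: side (272,295), top (315,252). This fits the description.
- Orange rack with yellow caps: side (275,372), top (416,312). This is the look-alike.
- Red-capped rack: top (323,187). It stays where it is.

Next I confirm the rack in an enlarged crop and measure.

```bash
cat > h.py <<'E'
import numpy as np, cv2
from scipy.spatial.transform import Rotation as Ro
def load(n):
    return dict(np.load(f"pics/{n}.npz"))
def ray(s,u,v):
    M=s["world_to_cam"];R=M[:3,:3];o=-R.T@M[:3,3]
    d=R.T@np.array([(u-s["cx"])/s["fx"],-(v-s["cy"])/s["fy"],-1.]);return o,d/np.linalg.norm(d)
def onz(s,u,v,z):
    o,d=ray(s,u,v);return o+d*(z-o[2])/d[2]
def tri(s1,p1,s2,p2):
    o1,d1=ray(s1,*p1);o2,d2=ray(s2,*p2)
    t=np.linalg.lstsq(np.c_[d1,-d2],o2-o1,rcond=None)[0]
    a,b=o1+t[0]*d1,o2+t[1]*d2;return (a+b)/2,np.linalg.norm(a-b)
def proj(s,p):
    c=s["world_to_cam"]@np.r_[p,1];return s["cx"]-s["fx"]*c[0]/c[2],s["cy"]+s["fy"]*c[1]/c[2]
def blobs(m,amin=15):
    n,l,st,c=cv2.connectedComponentsWithStats(m.astype(np.uint8))
    return [(l==i,st[i],c[i]) for i in range(1,n) if st[i][4]>=amin]
def hsv(s):return cv2.cvtColor(s["img"],cv2.COLOR_RGB2HSV).astype(int)
E
python3 - <<'E'
from h import *
t=load("top0");s=load("side0")
for n,i in(("top",t),("side",s)):
    H,S,V=np.moveaxis(hsv(i),-1,0)
    for nm,m in(("red",((H<5)|(H>175))&(S>170)&(V>90)),("yel",(H>20)&(H<30)&(S>150)&(V>90)),("blk",(V<40)),("blue",(H>105)&(H<125)&(S>60)&(V>60))):
        for mk,st,c in blobs(m):
            r=cv2.minAreaRect(np.argwhere(mk)[:,::-1].astype(np.float32))
            print(n,nm,st,c.round(1),np.round(np.hstack([np.ravel(r[1]),r[2]]),1))
a=cv2.resize(t["img"][85:285,45:225],None,fx=3,fy=3,interpolation=cv2.INTER_CUBIC)
b=cv2.resize(t["img"][160:345,285:450],None,fx=2.5,fy=2.5,interpolation=cv2.INTER_CUBIC)
cv2.imwrite("pics/a.png",a[:,:,::-1]);cv2.imwrite("pics/b.png",b[:,:,::-1])
E
```

```text
top yel [   0  109   37   47 1480] [ 16.3 131.7] [46. 36. 90.]
top blk [  0 379   5   6  17] [  1.5 382. ] [ 6.4  2.8 45. ]
top blk [182 412  12   5  20] [187. 414.] [ 3.7 10.9 82.9]
top blue [152  76   7   8  44] [155.   79.5] [ 7.  6. 90.]
top blue [174  76   7   9  45] [177.   80.1] [ 8.  6. 90.]
top blue [196  77   6   9  42] [198.7  80.6] [ 8.  5. 90.]
top blue [217  77   7   9  45] [220.4  81.2] [ 8.  6. 90.]
top blue [140  86   7   8  44] [143.2  89.4] [ 7.  6. 90.]
top blue [162  86   7   9  43] [165.2  90.1] [ 8.  6. 90.]
top blue [184  87   7   8  44] [187.   90.5] [ 7.  6. 90.]
top blue [206  88   7   8  42] [208.9  91.4] [ 7.  6. 90.]
top blue [228  88   6   9  41] [230.8  91.8] [ 8.  5. 90.]
top blue [287 118  26  26 445] [299.4 132.4] [25. 25. 90.]
top blue [288 146  21   7  37] [297.3 150.1] [20.   5.6  2.9]
top blue [   0  192   55   51 2515] [ 25.  216.2] [54.1 49.3  1.6]
side red [270 174  10  30 132] [274.4 188.4] [29.6  4.5 77. ]
side red [310 265  12  12  78] [315.1 270. ] [12.8  7.5 33.7]
side red [338 269   6   9  38] [340.8 272.8] [ 8.  5. 90.]
side red [322 2
[... 2209 characters left out ...]
[13.  2. 90.]
side blue [128 155  34  12 194] [144.1 160.6] [ 6.6 32.7 77.9]
side blue [106 167   4  13  15] [107.5 172.5] [12.3  1.1 79.7]
side blue [111 168   3  10  18] [111.9 172.6] [ 9.2  1.8 80.5]
side blue [167 178   5  18  39] [169.1 186. ] [17.2  2.2 82.9]
side blue [304 187   4   7  22] [305.4 189.6] [ 6.  3. 90.]
side blue [312 188   7  12  42] [315.2 193. ] [ 4.1 11.7 21.8]
side blue [322 194   6  12  43] [324.3 199.2] [ 4.2 11.8 12.5]
side blue [331 200   7  13  53] [333.7 205.6] [ 5.1 12.4 14. ]
side blue [341 206   7  13  50] [343.8 212.1] [ 5.1 12.4 14. ]
side blue [340 225  23  25 418] [351.  238.1] [24. 22. 90.]
side blue [339 261  17  10  96] [347.1 266.6] [17.3  7.4 14.9]
```

View pics/a.png

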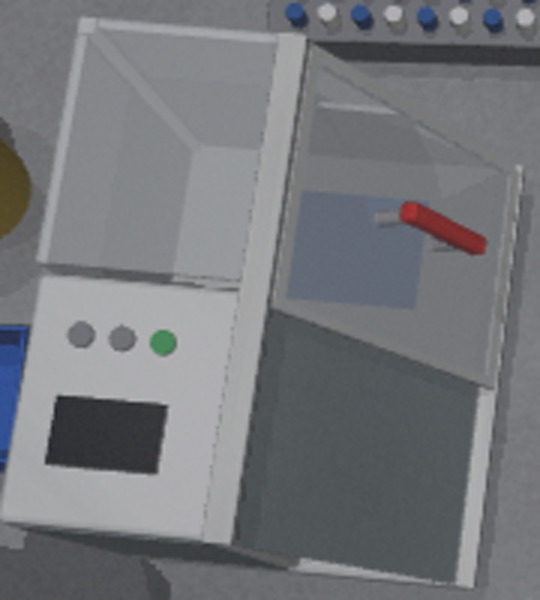

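View pics/b.png

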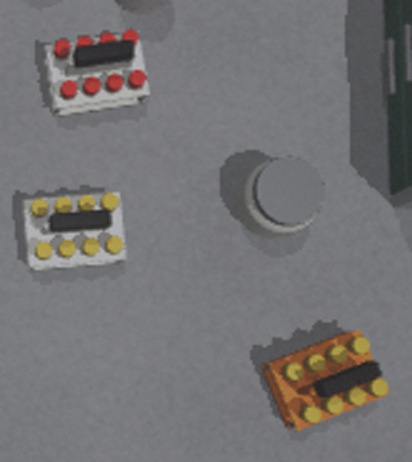

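```bash
cat > m.py <<'E'
from h import *
from scipy.optimize import least_squares
t=load("top0");s=load("side0")
P=[((150,-190,316),(82,18)),((150,190,316),(3,521)),((-150,-190,50),(522,167)),((-150,190,50),(493,390) if 0 else (475,587)),((-75,-150,44),(431,197)),((-75,-50,44),(416,308))]
def crop(c):return ((c[0]+.5)/3+45-.5,(c[1]+.5)/3+85-.5)
X=[];W=[]
for p,c in P:
    w=onz(t,*crop(c),p[2]);X.append(p);W.append(w)
X=np.array(X,float);W=np.array(W)
f=lambda q:np.ravel((Ro.from_euler('z',q[2]).apply(X)+[q[0],q[1],0]-W)[:,:2])
r=least_squares(f,[500,500,1.57],loss='soft_l1',f_scale=3).x
print("mixer",r[:2].round(1),np.degrees(r[2]).round(2));print(f(r).reshape(-1,2).round(1))
H,S,V=np.moveaxis(hsv(t),-1,0)
red=((H<8)|(H>172))&(S>130)&(V>60)
c={}
for mk,st,cc in blobs(red,30):
    if st[0]<220: c=cc;print("red top",st,cc.round(1))
h,e=tri(t,c,s,(274.4,188.4));print("handle",h.round(1),e.round(1),"in mixer",Ro.from_euler('z',-r[2]).apply(h-[r[0],r[1],0]).round(1))
for nm,(x0,y0,x1,y1),sc in(("yellow",(296,236,336,272),(271.7,272.6)),("red",(302,168,346,210),(327.2,258)),("orange",(390,290,445,335),(274.5,349.2))):
    m=np.zeros(V.shape,bool);m[y0:y1,x0:x1]=(V<52)[y0:y1,x0:x1]
    for mk,st,cc in blobs(m,25):
        pts=np.array([onz(t,u,v,130)[:2] for v,u in np.argwhere(mk)],np.float32)
        w,l,th=cv2.fitEllipse(pts) if 0 else cv2.minAreaRect(pts)
        ev=np.linalg.svd(pts-pts.mean(0))[2][0]
        print(nm,st,cc.round(1),np.round(w,1),np.round(l,1),"long axis deg",np.degrees(np.arctan2(ev[1],ev[0])).round(1),"tri",[q.round(1) for q in tri(t,cc,s,sc)])
# caps: yellow rack
m=(H>18)&(H<32)&(S>110)&(V>70)
q=[]
for mk,st,cc in blobs(m,8):
    if 290<cc[0]<340 and 230<cc[1]<275:q.append(onz(t,*cc,80)[:2])
q=np.array(q);print("caps",q.round(1),q.mean(0).round(1))
E
python3 m.py
```

```text
mixer [510.7 489.2] 80.02
[[-20.  293.9]
 [-19.3 344.8]
 [-54.3 300.5]
 [-52.  345.5]
 [-51.9 299.9]
 [-47.2 310.4]]
red top [179 153  28  16 183] [192.1 160.4]
handle [625.1  51.8 197.7] 0.6 in mixer [-411.  -188.4  197.7]
red [315 176  23  11 121] [326.7 181.1] [ 600.9 -275.2] [18.6 58.1] long axis deg 104.0 tri [array([ 603.8, -278.4,  117.5]), np.float64(0.4)]
orange [411 305  25  14 150] [423.4 310.9] [ 287.9 -510.1] [16.6 61. ] long axis deg -69.1 tri [array([ 289.2, -514.3,  116. ]), np.float64(0.7)]
caps [[ 453.7 -240.4]
 [ 456.8 -264.2]
 [ 458.5 -287.9]
 [ 450.9 -217.1]
 [ 412.4 -269.1]
 [ 415.2 -292.9]
 [ 407.4 -221.3]
 [ 409.9 -245.7]] [ 433.1 -254.8]
```

```bash
sed -i "s/\[500,500,1.57\],loss='soft_l1',f_scale=3/[500,170,1.57],x_scale=[100,100,1]/; s/V<52/V<60/" m.py; python3 m.py
```

```text
mixer [548.  169.6] 87.16
[[ 1.3 -0.1]
 [-3.2  3.8]
 [ 4.1  2.3]
 [ 1.1  0.3]
 [-3.3 -2.2]
 [ 0.  -4.1]]
red top [179 153  28  16 183] [192.1 160.4]
handle [625.1  51.8 197.7] 0.6 in mixer [-113.9  -82.9  197.7]
yellow [305 244  24   8 152] [316.7 247.7] [ 432.5 -254.3] [16.3 57.6] long axis deg 96.4 tri [array([ 433.8, -255.6,  116.7]), np.float64(0.8)]
red [314 176  24  11 179] [325.8 181.1] [ 600.8 -274.9] [19.9 58.7] long axis deg 101.9 tri [array([ 604.6, -276.5,  116. ]), np.float64(0.6)]
orange [411 305  26  14 185] [423.3 311.3] [ 287.7 -511.2] [17.9 62.9] long axis deg -67.9 tri [array([ 288.6, -514.3,  116.2]), np.float64(0.5)]
caps [[ 453.7 -240.4]
 [ 456.8 -264.2]
 [ 458.5 -287.9]
 [ 450.9 -217.1]
 [ 412.4 -269.1]
 [ 415.2 -292.9]
 [ 407.4 -221.3]
 [ 409.9 -245.7]] [ 433.1 -254.8]
```

{"fn": "play_rows", "kwargs": {
  "dp": [
    [0, 0, -25],
    [0, 0, -45],
    [0, 0, -45],
    [0, 0, -45],
    [0, 0, -40],
    [-15, -20, 0],
    [-25, -34, 0],
    [-25, -34, 0],
    [-25, -34, 0],
    [-25, -34, 0]
  ],
  "rotation": [
    [0, 0, 0],
    [0, 0, 0],
    [0, 0, 0],
    [0, 0, 0],
    [0, 0, 0],
    [0, 0, 0],
    [0, 0, 0],
    [0, 0, 0],
    [0, 0, 0],
    [0, 0, 0]
  ],
  "jaw": [1, 1, 1, 1, 1, 1, 1, 1, 1, 1],
  "squeeze": 20
}}

```text
time_s: 1.35
position: [234.8, 444.1, 426.2]
tcp_rot: [-179.2, -0.2, 165.8]
wrist_force: [0.8, 0.8, -0.6]
width: 0.998
```

{"fn": "play_rows", "kwargs": {
  "dp": [
    [-25, -34, 0],
    [-25, -34, 0],
    [-25, -34, 0],
    [-25, -34, 0],
    [-25, -34, 0],
    [-25, -34, 0],
    [-25, -34, 0],
    [-25, -34, 0],
    [-25, -34, 0],
    [-25, -34, 0]
  ],
  "rotation": [
    [0, 0, 0],
    [0, 0, 0],
    [0, 0, 0],
    [0, 0, 0],
    [0, 0, 0],
    [0, 0, 0],
    [0, 0, 0],
    [0, 0, 0],
    [0, 0, 0],
    [0, 0, 0]
  ],
  "jaw": [1, 1, 1, 1, 1, 1, 1, 1, 1, 1]
}}

```text
time_s: 2.6
position: [395.4, 37.6, 428.0]
tcp_rot: [-179.0, -0.3, 165.8]
wrist_force: [0.3, -1.0, -0.7]
width: 1.0
```

```bash
cat > plan.py <<'E'
import sys
from h import *
from cell import telemetry,bot
MIX=np.array([548.,169.6,0]);YAW=87.2
def toolR(lean,yaw=YAW):
    z=np.array([np.sin(np.radians(lean)),0,-np.cos(np.radians(lean))]);y=np.array([0,-1.,0])
    return Ro.from_euler('z',yaw,degrees=True)*Ro.from_matrix(np.c_[np.cross(y,z),y,z])
def mix(p):return Ro.from_euler('z',YAW,degrees=True).apply(p)+MIX
def cur():
    st=telemetry.read_state();R=Ro.from_euler('xyz',st["tcp_rot"],degrees=True)
    return st,R,st["position"]-bot.pinch_z*R.as_matrix()[:,2]
def go(g=None,R1=None):
    st,R,p=cur();print("t",round(st["time_s"],2),"grasp",p.round(1),"F",st["wrist_force"].round(1),"w",round(st["width"],3))
    print("joints",st["joint_pos"].round(0))
    if R1 is not None:
        rv=(R.inv()*R1).as_rotvec();print("rotvec",rv.round(3),"deg",np.degrees(np.linalg.norm(rv)).round(1))
    if g is not None:print("dp grasp in tool axes (before turning)",R.inv().apply(np.array(g)-p).round(1), "after turn" if R1 is not None else "", (R1.inv().apply(np.array(g)-p).round(1) if R1 is not None else ""))
E
python3 -c "
from plan import *
h=np.array([625.1,51.8,197.7]);R=toolR(40);print(R.as_matrix().round(2));z=R.as_matrix()[:,2]
go(h-130*z,R)"
```

```text
[[ 0.04  1.    0.03]
 [ 0.77 -0.05  0.64]
 [ 0.64  0.   -0.77]]
t 2.6 grasp [395.6  37.9 446.8] F [ 0.3 -1.  -0.7] w 1.0
joints [-20.  -8.   9. 105.   2.  84.  64.]
rotvec [-0.494  0.591  1.306] deg 86.9
dp grasp in tool axes (before turning) [-236.4   -9.6  148.5] after turn [-140.9  228.6   77. ]
```

{"fn": "play_rows", "kwargs": {
  "dp": [
    [0, 0, 0],
    [0, 0, 0],
    [0, 0, 0],
    [0, 0, 0],
    [0, 0, 0],
    [0, 0, 0],
    [0, 0, 0],
    [0, 0, 0],
    [0, 0, 0],
    [0, 0, 0]
  ],
  "rotation": [
    [-0.03, 0.036, 0.08],
    [-0.055, 0.066, 0.145],
    [-0.055, 0.066, 0.145],
    [-0.055, 0.066, 0.145],
    [-0.055, 0.066, 0.145],
    [-0.055, 0.066, 0.145],
    [-0.055, 0.066, 0.145],
    [-0.055, 0.066, 0.145],
    [-0.055, 0.066, 0.145],
    [-0.03, 0.036, 0.08]
  ],
  "jaw": [1, 1, 1, 1, 1, 1, 1, 1, 1, 1]
}}

```text
time_s: 3.85
position: [394.8, 34.4, 425.2]
tcp_rot: [-177.8, -41.5, 82.2]
wrist_force: [-0.4, 0.9, 0.5]
width: 0.999
```

```bash
python3 -c "
from plan import *
from cell import snapshot
h=np.array([625.1,51.8,197.7]);R=toolR(40);z=R.as_matrix()[:,2]
go(h-130*z,R)
s=snapshot('side');cv2.imwrite('pics/s1.png',s['img'][:,:,::-1])
"
```

```text
t 3.85 grasp [393.8  22.  439.3] F [-0.4  0.9  0.5] w 0.999
joints [ -3.  -3.  27. 112. -37.  88.  24.]
rotvec [ 0.019 -0.027 -0.066] deg 4.2
dp grasp in tool axes (before turning) [-110.7  235.7   82.7] after turn [-123.8  229.5   81.5]
```

View pics/s1.png

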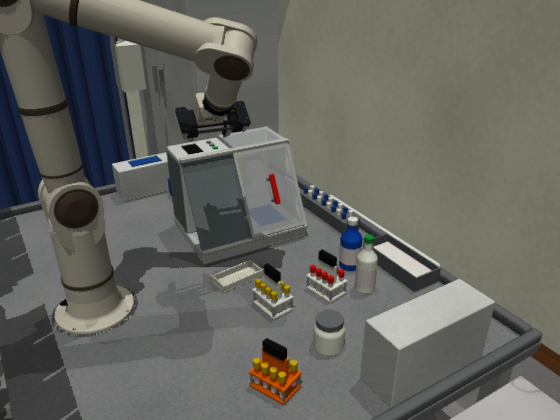

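```bash
python3 -c "
import cv2
from cell import snapshot
t=snapshot('top')['img'][:,:,::-1]
a=cv2.imread('pics/s1.png')[60:180,150:280]
b=t[150:290,130:290]
import numpy as np
a=cv2.resize(a,(390,360),interpolation=2);b=cv2.resize(b,(400,350),interpolation=2)[:360]
b=np.vstack([b,np.zeros((10,400,3),np.uint8)])
cv2.imwrite('pics/g.png',np.hstack([a,b]))"
```

```text
(no output)
```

View pics/g.png

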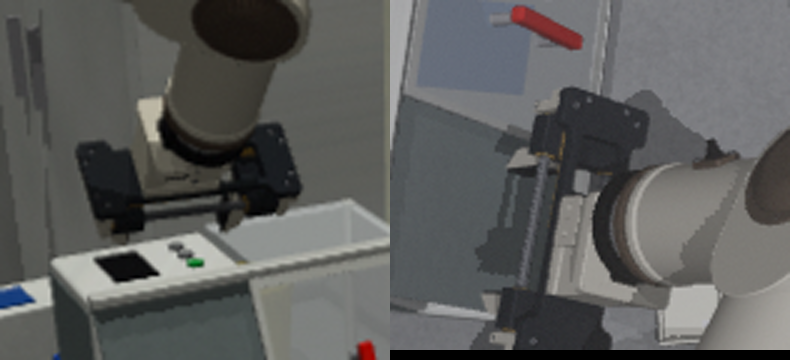

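{"fn": "play_rows", "kwargs": {
  "dp": [
    [0, 0, 0],
    [-10, 15, 5],
    [-17, 32, 11],
    [-17, 32, 11],
    [-17, 32, 11],
    [-17, 32, 11],
    [-17, 32, 11],
    [-17, 32, 11],
    [-12, 22, 8],
    [0, 0, 0]
  ],
  "rotation": [
    [0.019, -0.027, -0.066],
    [0, 0, 0],
    [0, 0, 0],
    [0, 0, 0],
    [0, 0, 0],
    [0, 0, 0],
    [0, 0, 0],
    [0, 0, 0],
    [0, 0, 0],
    [0, 0, 0]
  ],
  "jaw": [1, 1, 1, 1, 1, 1, 1, 1, 1, 1]
}}

```text
time_s: 5.2
position: [631.6, -12.0, 281.5]
tcp_rot: [179.1, -39.6, 90.0]
wrist_force: [-0.5, -0.4, 0.2]
width: 0.999
```

```bash
python3 -c "
from plan import *
h=np.array([625.1,51.8,197.7]);R=toolR(40);z=R.as_matrix()[:,2]
go(h,R)
"
```

```text
t 5.2 grasp [631.3 -23.9 296. ] F [-0.5 -0.4  0.2] w 0.999
joints [  2.  32.  25.  88. -49.  86.  40.]
rotvec [-0.016  0.007  0.038] deg 2.4
dp grasp in tool axes (before turning) [ -4.3  -8.1 123.9] after turn [ -5.5  -9.9 123.7]
```

{"fn": "play_rows", "kwargs": {
  "dp": [
    [0, 0, 0],
    [-3, -5, 30],
    [-2, -5, 30],
    [0, 0, 30],
    [0, 0, 25],
    [0, 0, 8],
    [0, 0, 0]
  ],
  "rotation": [
    [-0.016, 0.007, 0.038],
    [0, 0, 0],
    [0, 0, 0],
    [0, 0, 0],
    [0, 0, 0],
    [0, 0, 0],
    [0, 0, 0]
  ],
  "jaw": [1, 1, 1, 1, 1, 1, 1]
}}

```text
time_s: 6.08
position: [623.0, 65.3, 189.1]
tcp_rot: [179.6, -40.1, 87.1]
wrist_force: [-0.3, -0.8, 0.3]
width: 1.004
```

```bash
python3 -c "
from plan import *
h=np.array([625.1,51.8,197.7]);R=toolR(40)
go(h,R)
"
```

```text
t 6.08 grasp [622.3  53.2 203.5] F [-0.3 -0.8  0.3] w 1.004
joints [ -3.  34.  22.  98. -55.  73.  42.]
rotvec [ 0.009 -0.001 -0.002] deg 0.5
dp grasp in tool axes (before turning) [-4.7  2.9  3.6] after turn [-4.7  2.9  3.6]
```

Now close on the handle with a small correction.

{"fn": "play_rows", "kwargs": {
  "dp": [
    [-3, 3, 3],
    [0, 0, 0],
    [0, 0, 0],
    [0, 0, 0],
    [0, 0, 0],
    [0, 0, 0],
    [0, 0, 0]
  ],
  "rotation": [
    [0, 0, 0],
    [0, 0, 0],
    [0, 0, 0],
    [0, 0, 0],
    [0, 0, 0],
    [0, 0, 0],
    [0, 0, 0]
  ],
  "jaw": [1, 0, 0, 0, 0, 0, 0],
  "squeeze": 25
}}

```text
time_s: 6.95
position: [627.8, 61.4, 187.2]
tcp_rot: [179.3, -40.0, 87.1]
wrist_force: [-0.6, 0.5, -0.3]
width: 0.401
```

```bash
python3 -c "
from plan import *
from cell import snapshot
go(np.array([625.1,51.8,197.7]),toolR(40))
t=snapshot('top')['img'][:,:,::-1]; s=snapshot('side')['img'][:,:,::-1]
a=cv2.resize(t[110:250,150:290],(420,420),interpolation=2);b=cv2.resize(s[80:220,200:325],(375,420),interpolation=2)
cv2.imwrite('pics/g2.png',np.hstack([a,b]))
"
```

```text
t 6.95 grasp [627.   49.3 201.6] F [-0.6  0.5 -0.3] w 0.401
joints [ -3.  35.  22.  98. -55.  73.  42.]
rotvec [ 0.014  0.001 -0.002] deg 0.8
dp grasp in tool axes (before turning) [-0.7 -2.1  4.5] after turn [-0.7 -2.   4.5]
```

View pics/g2.png

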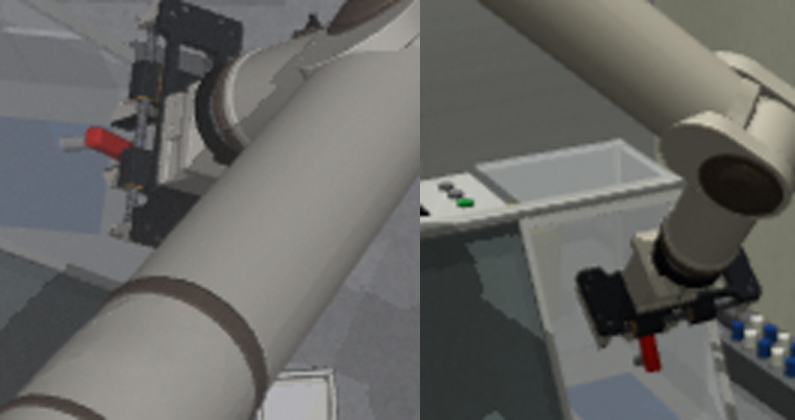

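{"fn": "play_rows", "kwargs": {
  "dp": [
    [0, 0, 0],
    [0, 0, 0],
    [0, 0, 0],
    [0, 0, 0],
    [0, 0, 0],
    [0, -4, 0],
    [0, -8, 0]
  ],
  "rotation": [
    [0, 0, 0],
    [0, 0, 0],
    [0, 0, 0],
    [0, 0, 0],
    [0, 0, 0],
    [0, 0, 0],
    [0, 0, 0]
  ],
  "jaw": [0, 0, 0, 0, 0, 0, 0]
}}

```text
time_s: 7.92
position: [616.0, 62.2, 187.1]
tcp_rot: [179.2, -40.0, 87.0]
wrist_force: [1.6, 0.5, 0.6]
width: 0.171
```

```bash
python3 -c "
from plan import *
go(np.array([625.1,51.8,197.7]),toolR(40))
"
```

```text
t 7.92 grasp [615.1  50.1 201.5] F [1.6 0.5 0.6] w 0.171
joints [ -3.  34.  23. 100. -55.  72.  43.]
rotvec [ 0.015  0.001 -0.002] deg 0.9
dp grasp in tool axes (before turning) [-0.8  9.8  4.5] after turn [-0.8  9.9  4.3]
```

{"fn": "play_rows", "kwargs": {
  "dp": [
    [0, -12, 0],
    [0, -14, 0],
    [0, -15, 0],
    [0, -15, 0],
    [0, -15, 0],
    [0, -15, 0],
    [0, -15, 0],
    [0, -14, 0],
    [0, -10, 0],
    [0, -6, 0]
  ],
  "rotation": [
    [0, 0, 0],
    [0, 0, 0],
    [0, 0, 0],
    [0, 0, 0],
    [0, 0, 0],
    [0, 0, 0],
    [0, 0, 0],
    [0, 0, 0],
    [0, 0, 0],
    [0, 0, 0]
  ],
  "jaw": [0, 0, 0, 0, 0, 0, 0, 0, 0, 0]
}}

```text
time_s: 9.18
position: [474.5, 70.9, 187.0]
tcp_rot: [179.1, -40.0, 87.0]
wrist_force: [2.3, 0.1, -1.6]
width: 0.174
```

```bash
python3 -c "
from plan import *
go(np.array([625.1,51.8,197.7]),toolR(40))
"
```

```text
t 9.18 grasp [473.6  58.9 201.4] F [ 2.3  0.1 -1.6] w 0.174
joints [ -4.  22.  24. 119. -53.  66.  50.]
rotvec [ 0.017 -0.    -0.002] deg 1.0
dp grasp in tool axes (before turning) [ -1.8 151.6   5.7] after turn [ -2.1 151.7   3.1]
```

{"fn": "play_rows", "kwargs": {
  "dp": [
    [0, -5, 0],
    [0, -5, 0],
    [0, -5, 0],
    [0, -5, 0],
    [0, -4, 0]
  ],
  "rotation": [
    [0, 0, 0],
    [0, 0, 0],
    [0, 0, 0],
    [0, 0, 0],
    [0, 0, 0]
  ],
  "jaw": [0, 0, 0, 0, 0]
}}

```text
time_s: 9.8
position: [450.4, 72.4, 187.1]
tcp_rot: [178.9, -40.0, 87.1]
wrist_force: [14.4, 5.7, -8.1]
width: 0.172
```

{"fn": "play_rows", "kwargs": {
  "dp": [
    [0, -3, 0],
    [0, -3, 0],
    [0, -3, 0]
  ],
  "rotation": [
    [0, 0, 0],
    [0, 0, 0],
    [0, 0, 0]
  ],
  "jaw": [0, 0, 0]
}}

```text
time_s: 10.18
position: [450.7, 72.3, 187.0]
tcp_rot: [177.9, -39.7, 87.3]
wrist_force: [13.6, 4.3, -8.2]
width: 0.174
```

{"fn": "play_rows", "kwargs": {
  "dp": [
    [0, 0, 0],
    [0, 0, 0],
    [0, 0, 0],
    [0, 0, 0],
    [0, 0, -10],
    [0, 0, -30],
    [0, 0, -40],
    [0, 0, -40],
    [0, 0, -30],
    [0, 0, 0]
  ],
  "rotation": [
    [0, 0, 0],
    [0, 0, 0],
    [0, 0, 0],
    [0, 0, 0],
    [0, 0, 0],
    [0, 0, 0],
    [0, 0, 0],
    [0, 0, 0],
    [0, 0, 0],
    [0, 0, 0]
  ],
  "jaw": [0.6, 0.6, 0.6, 0.6, 0.6, 0.6, 0.6, 0.6, 0.6, 0.6]
}}

```text
time_s: 11.42
position: [437.8, -28.2, 307.2]
tcp_rot: [178.1, -39.6, 87.2]
wrist_force: [0.4, 0.7, -0.1]
width: 0.597
```

```bash
python3 -c "
from plan import *
from cell import snapshot
go()
for n in('top','side'):
    s=snapshot(n);np.savez(f'pics/{n}1.npz',**s)
t=load('top1');s=load('side1')
H,S,V=np.moveaxis(hsv(t),-1,0)
red=((H<8)|(H>172))&(S>130)&(V>60)
Hs,Ss,Vs=np.moveaxis(hsv(s),-1,0)
reds=((Hs<8)|(Hs>172))&(Ss>130)&(Vs>60)
print([(st,c.round(1)) for m,st,c in blobs(red,30)]);print([(st,c.round(1)) for m,st,c in blobs(reds,60)])
a=cv2.resize(t['img'][90:290,90:240],(450,600),interpolation=2);b=cv2.resize(s['img'][130:270,180:320],(350,350),interpolation=2)
b=np.vstack([b,np.zeros((250,350,3),np.uint8)])
cv2.imwrite('pics/g3.png',np.hstack([a,b])[:,:,::-1])
"
```

```text
t 11.43 grasp [436.5 -40.1 321.6] F [ 0.4  0.7 -0.1] w 0.597
joints [  2.  11.  31. 113. -41.  81.  45.]
[(array([307, 176,   6,   6,  30], dtype=int32), array([309.3, 178.4])), (array([309, 192,   7,   7,  32], dtype=int32), array([312.1, 195.2])), (array([169, 226,  29,  13, 186], dtype=int32), array([183. , 231.7]))]
[(array([220, 184,  11,  32, 173], dtype=int32), array([225.1, 199.7])), (array([310, 265,  24,  19, 190], dtype=int32), array([321.6, 273.8]))]
```

View pics/g3.png

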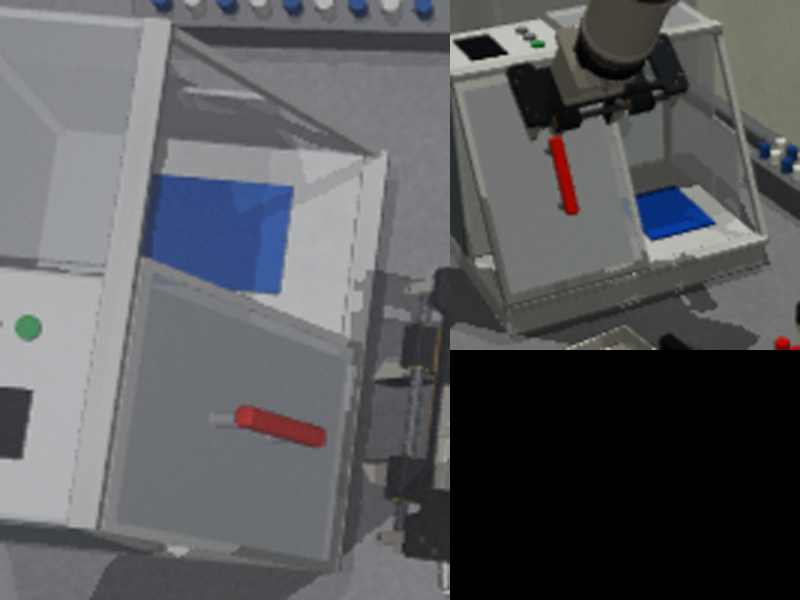

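The door is open: the handle went from (274,188) to (225,200) in the side view. The pad's front edge is now clear, with corners near (293,186) and (280,293) in the crop.

```bash
python3 -c "
from h import *
t=load('top1');s=load('side1')
h,e=tri(t,(183.0,231.7),s,(225.1,199.7));print('handle open',h.round(1),e)
h0,e=tri(t,(192.1,160.4),s,(274.4,188.4));d=h-h0;print('travel',np.linalg.norm(d).round(1),'yaw',(np.degrees(np.arctan2(d[1],d[0]))-90).round(2))
def quad(i,box,vmin):
    H,S,V=np.moveaxis(hsv(i),-1,0);x0,y0,x1,y1=box
    m=np.zeros(V.shape,np.uint8);m[y0:y1,x0:x1]=((H>105)&(H<125)&(S>110)&(V>vmin))[y0:y1,x0:x1]
    c=max(cv2.findContours(m,0,1)[0],key=cv2.contourArea);c=cv2.convexHull(c)
    a=cv2.approxPolyDP(c,2.5,True)[:,0];print(len(c),cv2.contourArea(c))
    for p in a:print(p,onz(i,*p,44).round(1))
quad(t,(130,140,195,195),40);print();quad(s,(245,195,290,232),40)
f=lambda p:((p[0]+.5)/3+89.5,(p[1]+.5)/3+89.5)
A=onz(t,*f((294,186)),44);B=onz(t,*f((280,294)),44);print(A,B,np.linalg.norm(A-B),np.degrees(np.arctan2(*(A-B)[[1,0]])))
"
```

```text
handle open [451.7  62.2 198.8] 0.47091975729826524
travel 173.7 yaw 86.55
17 1519.0
[141 149] [697.3 218.   44. ]
[186 152] [692.5  95.5  44. ]
[182 187] [595.   99.9  44. ]
[163 185] [598.9 151.   44. ]
[138 173] [630.  220.6  44. ]

14 431.0
[285 218] [694.8  99.5  44. ]
[260 225] [595.1 103.   44. ]
[254 209] [634.3 218.   44. ]
[269 204] [700.9 223.1  44. ]
[693.58358956  91.00672896  44.        ] [593.22924437  97.13668299  44.        ] 100.54138916146684 -3.4954605240921395
```

```bash
sed -i 's/^MIX=.*/MIX=np.array([548.8,178.1,0]);YAW=86.5/' plan.py; cat >> plan.py <<'E'
RK=np.array([433.1,-254.8,0]);RY=96.2;PAD=np.array([648.,162.,44.])
def hold(c,yaw,lean=60,back=0,tc=(-17,0,116)):
    "grasp point and R when the rack's origin is at c with this yaw"
    R=toolR(lean,yaw);z=R.as_matrix()[:,2]
    return c+Ro.from_euler('z',yaw,degrees=True).apply(tc)-(bot.pinch_z+back)*z,R
E
python3 -c "
from plan import *
go(*hold(RK,RY,back=110))"
```

```text
t 11.53 grasp [435.6 -37.7 319.8] F [-0.4 -0.1 -0.4] w 0.599
joints [  2.  12.  31. 113. -41.  81.  45.]
rotvec [ 0.15   0.355 -0.097] deg 22.8
dp grasp in tool axes (before turning) [-353.6   31.7 -111.5] after turn [-292.8  -25.9 -228.3]
```

{"fn": "play_rows", "kwargs": {
  "dp": [
    [-20, 2, -6],
    [-37, 3, -12],
    [-37, 3, -12],
    [-37, 3, -12],
    [-37, 3, -12],
    [-37, 3, -12],
    [-37, 3, -12],
    [-37, 3, -12],
    [-37, 3, -12],
    [-37, 3, -12]
  ],
  "rotation": [
    [0, 0, 0],
    [0, 0, 0],
    [0, 0, 0],
    [0, 0, 0],
    [0, 0, 0],
    [0, 0, 0],
    [0, 0, 0],
    [0, 0, 0],
    [0, 0, 0],
    [0, 0, 0]
  ],
  "jaw": [0.8, 0.8, 0.8, 0.8, 0.8, 0.8, 0.8, 0.8, 0.8, 0.8],
  "squeeze": 50
}}

```text
time_s: 12.78
position: [447.6, -359.6, 149.2]
tcp_rot: [179.4, -41.0, 87.8]
wrist_force: [1.2, 0.3, -0.1]
width: 0.802
```

{"fn": "play_rows", "kwargs": {
  "dp": [
    [0, 0, 0],
    [0, 0, 0],
    [0, 0, 0],
    [0, 0, 0]
  ],
  "rotation": [
    [0.05, 0.115, -0.03],
    [0.05, 0.12, -0.035],
    [0.05, 0.12, -0.03],
    [0, 0, 0]
  ],
  "jaw": [0.8, 0.8, 0.8, 0.8]
}}

```text
time_s: 13.28
position: [446.8, -355.1, 140.4]
tcp_rot: [-178.0, -62.7, 95.9]
wrist_force: [0.1, -0.2, 0.4]
width: 0.797
```

```bash
python3 -c "
from plan import *
go(*hold(RK,RY,back=110));go(*hold(RK,RY,50,back=110))"
```

```text
t 13.28 grasp [ 449.2 -371.7  149. ] F [ 0.1 -0.2  0.4] w 0.797
joints [ 44.  64.  16.  63. -37. 115.  70.]
rotvec [-0.031 -0.048 -0.001] deg 3.2
dp grasp in tool axes (before turning) [ 23.   -4.2 -23.7] after turn [ 21.8  -3.4 -24.9]
t 13.28 grasp [ 449.2 -371.7  149. ] F [ 0.1 -0.2  0.4] w 0.797
joints [ 44.  64.  16.  63. -37. 115.  70.]
rotvec [-0.031 -0.222  0.001] deg 12.9
dp grasp in tool axes (before turning) [ 45.2  -4.1 -20.7] after turn [ 39.6  -3.4 -30.3]
```

{"fn": "play_rows", "kwargs": {
  "dp": [
    [0, 0, -15],
    [10, -1, -7],
    [12, -2, -4],
    [10, 0, 0],
    [0, 0, 0]
  ],
  "rotation": [
    [-0.02, -0.075, 0],
    [-0.01, -0.08, 0],
    [0, 0, 0],
    [0, 0, 0],
    [0, 0, 0]
  ],
  "jaw": [0.8, 0.8, 0.8, 0.8, 0.8]
}}

```text
time_s: 13.9
position: [443.9, -354.9, 180.4]
tcp_rot: [-179.6, -54.0, 95.9]
wrist_force: [0.2, -0.1, -0.1]
width: 0.802
```

```bash
python3 -c "
from plan import *
go(*hold(RK,RY,54,tc=(-18,0,117)))"
```

```text
t 13.9 grasp [ 445.6 -370.   191.4] F [ 0.2 -0.1 -0.1] w 0.802
joints [ 42.  55.  18.  70. -36. 109.  70.]
rotvec [-0.002 -0.001 -0.003] deg 0.2
dp grasp in tool axes (before turning) [ -2.7   0.3 104.1] after turn [-2.700e+00  1.000e-01  1.041e+02]
```

{"fn": "play_rows", "kwargs": {
  "dp": [
    [-1, 0, 20],
    [-1, 0, 25],
    [-1, 0, 25],
    [0, 0, 20],
    [0, 0, 10],
    [0, 0, 3],
    [0, 0, 0]
  ],
  "rotation": [
    [0, 0, 0],
    [0, 0, 0],
    [0, 0, 0],
    [0, 0, 0],
    [0, 0, 0],
    [0, 0, 0],
    [0, 0, 0]
  ],
  "jaw": [0.8, 0.8, 0.7, 0.6, 0.5, 0.5, 0.5]
}}

```text
time_s: 14.78
position: [433.5, -270.6, 112.2]
tcp_rot: [-179.2, -54.4, 95.5]
wrist_force: [0.3, -1.0, -0.0]
width: 0.496
```

```bash
python3 -c "
from plan import *
from cell import snapshot
go(*hold(RK,RY,54,tc=(-18,0,117)))
s=snapshot('side')['img'][220:330,210:360]; cv2.imwrite('pics/p.png',cv2.resize(s,None,fx=4,fy=4,interpolation=2)[:,:,::-1])"
```

```text
t 14.78 grasp [ 435.2 -285.8  123.2] F [ 0.3 -1.  -0. ] w 0.496
joints [ 38.  53.  17.  83. -37.  98.  73.]
rotvec [-0.003 -0.007 -0.007] deg 0.6
dp grasp in tool axes (before turning) [ 2.7  1.2 -4.6] after turn [ 2.7  1.2 -4.6]
```

View pics/p.png

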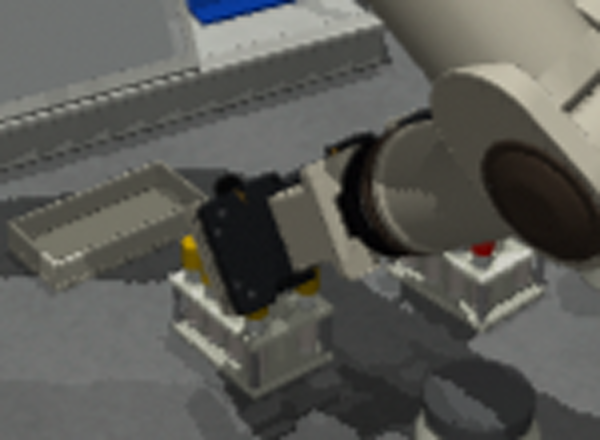

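{"fn": "play_rows", "kwargs": {
  "dp": [
    [3, 1, -4],
    [0, 0, 0],
    [0, 0, 0],
    [0, 0, 0],
    [0, 0, 0],
    [0, 0, 0],
    [0, 0, 0],
    [0, 0, 0]
  ],
  "rotation": [
    [0, 0, 0],
    [0, 0, 0],
    [0, 0, 0],
    [0, 0, 0],
    [0, 0, 0],
    [0, 0, 0],
    [0, 0, 0],
    [0, 0, 0]
  ],
  "jaw": [0.5, 0, 0, 0, 0, 0, 0, 0],
  "squeeze": 50
}}

```text
time_s: 15.82
position: [434.7, -274.3, 118.2]
tcp_rot: [-179.3, -54.2, 95.5]
wrist_force: [-0.7, -0.7, -0.3]
width: 0.171
```

```bash
python3 -c "
from plan import *
go(*hold(RK,RY,54,tc=(-18,0,117)))
print(cur()[1].inv().apply([0,0,1]))"
```

```text
t 15.82 grasp [ 436.4 -289.4  129.2] F [-0.7 -0.7 -0.3] w 0.171
joints [ 38.  53.  17.  83. -37.  98.  73.]
rotvec [-0.002 -0.004 -0.007] deg 0.5
dp grasp in tool axes (before turning) [-0.   0.5  2. ] after turn [-0.   0.5  2. ]
[ 0.81113919 -0.00663971 -0.58481546]
```

{"fn": "play_rows", "kwargs": {
  "dp": [
    [4, 0, -3],
    [8, 0, -6],
    [14, 0, -10],
    [20, 0, -14],
    [24, 0, -17],
    [24, 0, -17],
    [20, 0, -14],
    [10, 0, -7],
    [0, 0, 0]
  ],
  "rotation": [
    [0, 0, 0],
    [0, 0, 0],
    [0, 0, 0],
    [0, 0, 0],
    [0, 0, 0],
    [0, 0, 0],
    [0, 0, 0],
    [0, 0, 0],
    [0, 0, 0]
  ],
  "jaw": [0, 0, 0, 0, 0, 0, 0, 0, 0]
}}

```text
time_s: 16.95
position: [435.8, -273.4, 281.7]
tcp_rot: [-179.6, -53.8, 95.7]
wrist_force: [0.4, -0.1, -4.9]
width: 0.172
```

```bash
python3 -c "
from plan import *
from cell import snapshot
go()
for n in('top','side'):
    s=snapshot(n);np.savez(f'pics/{n}2.npz',**s)
s=load('side2')['img'][170:320,200:360];t=load('top2')['img'][190:310,230:350]
cv2.imwrite('pics/p2.png',np.hstack([cv2.resize(s,(427,400),interpolation=2),cv2.resize(t,(373,400),interpolation=2)])[:,:,::-1])
Z=np.array([-60,-110,60])
Rp=toolR(54);tc=(-19.5,0,118)
c=mix(np.array([-190,-100,0]))+[0,0,120]
print('target c',c);go(*hold(c,YAW,54,tc=tc))"
```

```text
t 16.95 grasp [ 437.4 -288.5  292.8] F [ 0.4 -0.1 -4.9] w 0.172
joints [ 37.  41.  18.  80. -36. 110.  66.]
target c [637.01425733 -17.65046565 120.        ]
t 17.05 grasp [ 437.1 -288.2  291.3] F [ 0.2  0.2 -2.9] w 0.169
joints [ 37.  41.  18.  81. -36. 110.  66.]
rotvec [-0.138  0.002  0.093] deg 9.5
dp grasp in tool axes (before turning) [ 92.8 221.8 196.8] after turn [111.3 183.  225.1]
```

View pics/p2.png

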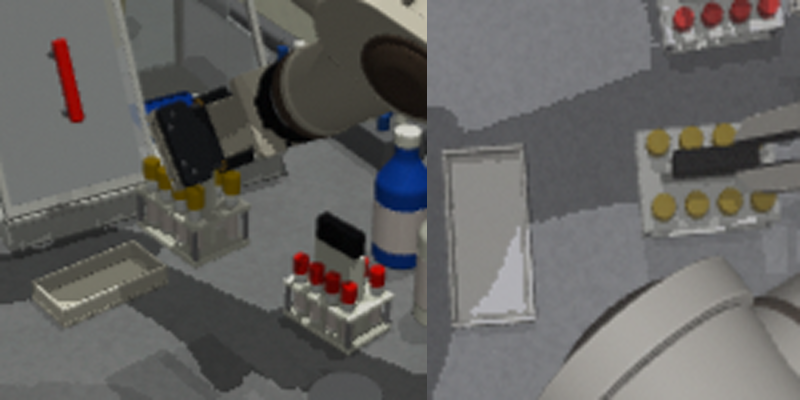

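{"fn": "play_rows", "kwargs": {
  "dp": [
    [5, 12, 11],
    [9, 22, 19],
    [10, 25, 22],
    [10, 25, 22],
    [10, 25, 22],
    [10, 25, 22],
    [10, 25, 22],
    [10, 25, 22],
    [10, 22, 20],
    [6, 12, 11]
  ],
  "rotation": [
    [0, 0, 0],
    [0, 0, 0],
    [0, 0, 0],
    [0, 0, 0],
    [0, 0, 0],
    [0, 0, 0],
    [0, 0, 0],
    [0, 0, 0],
    [0, 0, 0],
    [0, 0, 0]
  ],
  "jaw": [0, 0, 0, 0, 0, 0, 0, 0, 0, 0]
}}

```text
time_s: 18.3
position: [639.3, -11.4, 228.5]
tcp_rot: [-178.1, -55.0, 95.3]
wrist_force: [0.3, 0.9, -4.3]
width: 0.167
```

{"fn": "play_rows", "kwargs": {
  "dp": [
    [0, 0, 0],
    [0, 0, 0],
    [0, 0, 0]
  ],
  "rotation": [
    [-0.065, 0, 0.045],
    [-0.065, 0, 0.045],
    [0, 0, 0]
  ],
  "jaw": [0, 0, 0]
}}

```text
time_s: 18.68
position: [639.5, -7.3, 227.0]
tcp_rot: [-178.0, -54.9, 86.1]
wrist_force: [-0.5, 0.6, -2.9]
width: 0.167
```

```bash
cat > chk.py <<'E'
from plan import *
from cell import snapshot
import sys
k=sys.argv[1]
for n in('top','side'):np.savez(f'pics/{n}{k}.npz',**snapshot(n))
t=load('top'+k);s=load('side'+k)
st,R,g=cur();z=R.as_matrix()[:,2];tcp=st["position"]
# predicted rack origin / yaw from the tool
yaw=np.degrees(np.arctan2(z[1],z[0]));c=tcp-Ro.from_euler('z',yaw,degrees=True).apply((-19.5,0,118))
print("t",round(st["time_s"],2),"pred rack",c.round(1),"yaw",yaw.round(1),"lean",np.degrees(np.arccos(-z[2])).round(1),"F",st["wrist_force"].round(1))
def caps(i):
    H,S,V=np.moveaxis(hsv(i),-1,0);return [c for m,a,c in blobs((H>18)&(H<32)&(S>120)&(V>60),8)]
for n,i in(("top",t),("side",s)):
    pr=proj(i,c+[0,0,75])
    print(n,"pred px",np.round(pr,1),"caps",[q.round(1).tolist()+onz(i,*q,c[2]+80)[:2].round(1).tolist() for q in caps(i) if np.hypot(*(q-pr))<40])
E
python3 chk.py 3; python3 -c "
from plan import *
c=PAD-Ro.from_euler('z',YAW,degrees=True).apply((170,0,-26))
go(*hold(c,YAW,54,tc=(-19.5,0,118)))"
```

```text
t 18.77 pred rack [640.8  12.4 109.2] yaw 88.6 lean 54.9 F [ 1.  -0.1 -4. ]
top pred px [209.6 156.1] caps [[194.9, 145.3, 665.4, 48.9], [205.5, 144.8, 667.7, 23.1], [225.5, 149.2, 657.9, -25.9], [194.0, 163.7, 619.0, 48.2], [203.9, 164.5, 618.0, 24.1], [213.7, 165.0, 617.2, 0.4], [223.4, 165.7, 616.4, -23.0]]
side pred px [284.7 195.5] caps [[279.7, 198.6, 610.3, -6.3], [295.2, 198.2, 653.9, -30.3]]
t 18.77 grasp [640.  -22.5 238. ] F [ 1.  -0.1 -4. ] w 0.164
joints [ 16.  42.  11.  87. -55.  88.  45.]
rotvec [-0.03  -0.016 -0.002] deg 2.0
dp grasp in tool axes (before turning) [-43.4  -3.    6.1] after turn [-43.3  -3.2   6.6]
```

{"fn": "play_rows", "kwargs": {
  "dp": [
    [0, 0, 0],
    [-12, -1, 2],
    [-18, -1, 3],
    [-12, -1, 2],
    [0, 0, 0]
  ],
  "rotation": [
    [-0.03, -0.016, -0.002],
    [0, 0, 0],
    [0, 0, 0],
    [0, 0, 0],
    [0, 0, 0]
  ],
  "jaw": [0, 0, 0, 0, 0]
}}

```text
time_s: 19.4
position: [636.2, -28.4, 184.8]
tcp_rot: [180.0, -53.9, 86.5]
wrist_force: [0.9, 0.4, -3.7]
width: 0.165
```

```bash
python3 chk.py 4; python3 -c "
from plan import *
c=PAD-Ro.from_euler('z',YAW,degrees=True).apply((0,0,-24))
go(*hold(c,YAW,54,tc=(-19.5,0,118)))"
```

```text
t 19.5 pred rack [638.   -8.2  68.3] yaw 86.5 lean 53.9 F [-0.6  0.2 -4.1]
top pred px [219.6 162.2] caps [[206.7, 151.4, 663.6, 25.0], [216.9, 151.7, 663.7, -0.6], [235.6, 156.2, 653.3, -48.0], [205.2, 169.4, 617.0, 26.1], [214.7, 170.2, 615.4, 2.4], [224.3, 171.0, 614.3, -21.4], [233.5, 171.6, 613.4, -44.6]]
side pred px [287.4 209.4] caps [[275.4, 208.8, 602.4, 8.2], [297.7, 212.5, 649.9, -51.6], [285.0, 215.0, 606.7, -44.3]]
t 19.5 grasp [635.8 -42.8 197.3] F [-0.6  0.2 -4.1] w 0.172
joints [ 17.  44.  12.  89. -56.  85.  49.]
rotvec [0.001 0.002 0.002] deg 0.2
dp grasp in tool axes (before turning) [100.3  -0.3 137.9] after turn [100.   -0.4 138.1]
```

{"fn": "play_rows", "kwargs": {
  "dp": [
    [8, 0, 11],
    [13, 0, 18],
    [15, 0, 20],
    [15, 0, 20],
    [15, 0, 20],
    [13, 0, 18]
  ],
  "rotation": [
    [0, 0, 0],
    [0, 0, 0],
    [0, 0, 0],
    [0, 0, 0],
    [0, 0, 0],
    [0, 0, 0]
  ],
  "jaw": [0, 0, 0, 0, 0, 0]
}}

```text
time_s: 20.25
position: [645.4, 117.0, 189.5]
tcp_rot: [179.5, -54.0, 87.1]
wrist_force: [-0.2, 0.5, -4.3]
width: 0.169
```

```bash
python3 -c "
from plan import *
from cell import snapshot
c=PAD-Ro.from_euler('z',YAW,degrees=True).apply((-1.5,0,-24))
go(*hold(c,YAW,54,tc=(-19.5,0,118)))
t=snapshot('top');s=snapshot('side')
a=cv2.resize(t['img'][90:230,110:260],(429,400),interpolation=2);b=cv2.resize(s['img'][120:250,200:320],(369,400),interpolation=2)
cv2.imwrite('pics/p3.png',np.hstack([a,b])[:,:,::-1])
"
```

```text
t 20.25 grasp [644.5 101.8 200.6] F [-0.2  0.5 -4.3] w 0.169
joints [  8.  40.   8.  96. -61.  75.  46.]
rotvec [-0.    -0.     0.006] deg 0.4
dp grasp in tool axes (before turning) [13.  -0.1 24. ] after turn [13.  -0.2 24. ]
```

View pics/p3.png

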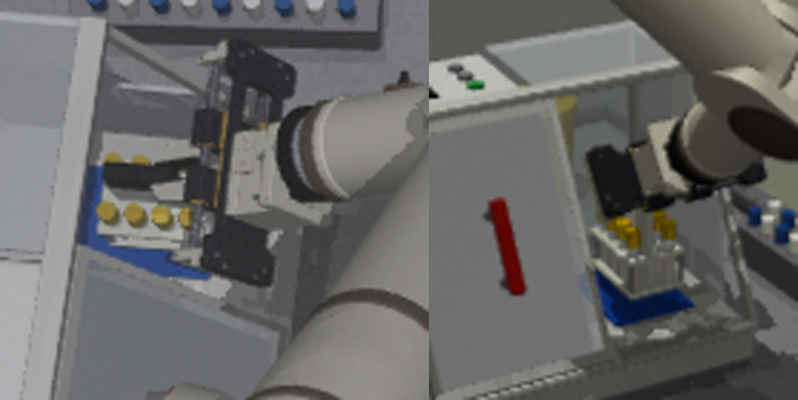

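{"fn": "play_rows", "kwargs": {
  "dp": [
    [5, 0, 9],
    [5, 0, 9],
    [3, 0, 6],
    [0, 0, 0]
  ],
  "rotation": [
    [0, 0, 0],
    [0, 0, 0.006],
    [0, 0, 0],
    [0, 0, 0]
  ],
  "jaw": [0, 0, 0, 0]
}}

```text
time_s: 20.85
position: [646.4, 148.1, 185.8]
tcp_rot: [-179.9, -54.1, 86.6]
wrist_force: [0.2, -1.2, -3.9]
width: 0.169
```

```bash
python3 chk.py 5; python3 -c "
from plan import *
c=PAD-Ro.from_euler('z',YAW,degrees=True).apply((-1.5,0,0))
go(*hold(c,YAW,54,tc=(-19.5,0,118)))
print(cur()[1].inv().apply([0,0,1]))"
```

```text
t 20.95 pred rack [647.8 166.4  67.7] yaw 86.6 lean 54.0 F [-0.  -0.3 -3.6]
top pred px [150.4 156.5] caps [[146.5, 145.6, 674.4, 177.1], [144.1, 163.7, 627.2, 179.3], [154.0, 165.0, 624.6, 154.4], [161.9, 165.2, 624.6, 134.7]]
side pred px [263.5 189.1] caps [[272.9, 191.2, 661.8, 125.0], [260.1, 192.8, 618.2, 137.6]]
t 20.95 grasp [645.8 131.8 196.7] F [-0.  -0.3 -3.6] w 0.165
joints [  6.  39.   7.  97. -62.  72.  45.]
rotvec [-0.002 -0.001  0.001] deg 0.1
dp grasp in tool axes (before turning) [-20.9   0.3  11.6] after turn [-20.9   0.3  11.6]
[ 8.09481017e-01 -8.05339747e-04 -5.87145497e-01]
```

{"fn": "play_rows", "kwargs": {
  "dp": [
    [-3, 1, -1],
    [-5, 0, 3.5],
    [-5, 0, 3.5],
    [-3, 0, 2],
    [-1.6, 0, 1.2],
    [-1.2, 0, 0.9]
  ],
  "rotation": [
    [0, 0, 0],
    [0, 0, 0],
    [0, 0, 0],
    [0, 0, 0],
    [0, 0, 0],
    [0, 0, 0]
  ],
  "jaw": [0, 0, 0, 0, 0, 0]
}}

```text
time_s: 21.7
position: [648.0, 141.6, 162.8]
tcp_rot: [-179.9, -54.0, 86.4]
wrist_force: [-2.4, -3.1, 2.5]
width: 0.167
```

```bash
python3 chk.py 6
```

```text
t 21.8 pred rack [649.3 161.   44.8] yaw 86.5 lean 54.0 F [-0.8 -0.9 -2.2]
top pred px [154.5 158.6] caps [[151.6, 147.8, 676.2, 169.4], [140.9, 165.6, 628.4, 193.1], [148.9, 166.0, 628.0, 172.6], [158.5, 166.9, 626.3, 148.1], [166.2, 167.4, 625.6, 128.5]]
side pred px [264.8 195.4] caps [[274.4, 197.7, 663.6, 118.6], [261.7, 199.4, 619.8, 130.7]]
```

{"fn": "play_rows", "kwargs": {
  "dp": [
    [2, 0, -1.5],
    [1.5, -1, 2],
    [-1.6, 0, 1.2],
    [-0.8, 0, 0.6],
    [-0.8, 0, 0.6]
  ],
  "rotation": [
    [0, 0, 0],
    [0, 0, 0],
    [0, 0, 0],
    [0, 0, 0],
    [0, 0, 0]
  ],
  "jaw": [0, 0, 0, 0, 0]
}}

```text
time_s: 22.42
position: [648.2, 143.8, 162.6]
tcp_rot: [179.8, -54.0, 86.5]
wrist_force: [-1.6, -3.9, 2.8]
width: 0.167
```

```bash
python3 chk.py 7
```

```text
t 22.52 pred rack [649.4 163.2  44.6] yaw 86.3 lean 54.0 F [-1.  -3.4  2.2]
top pred px [153.7 158.6] caps [[150.7, 147.7, 676.4, 171.8], [148.3, 165.7, 628.7, 174.1], [140.1, 165.6, 628.3, 195.1], [157.6, 166.8, 626.5, 150.5], [165.4, 167.1, 626.5, 130.5]]
side pred px [264.5 195.2] caps [[273.8, 197.3, 663.9, 122.9], [261.5, 199.3, 620.2, 132.2]]
```

{"fn": "play_rows", "kwargs": {
  "dp": [
    [0, 0, 0],
    [0, 0, 0],
    [0, 0, 0],
    [0, 0, 0],
    [0, 0, -4],
    [0, 0, -15],
    [0, 0, -30],
    [0, 0, -40],
    [0, 0, -40],
    [0, 0, -30]
  ],
  "rotation": [
    [0, 0, 0],
    [0, 0, 0],
    [0, 0, 0],
    [0, 0, 0],
    [0, 0, 0],
    [0, 0, 0],
    [0, 0, 0],
    [0, 0, 0],
    [0, 0, 0],
    [0, 0, 0]
  ],
  "jaw": [0.45, 0.45, 0.45, 0.45, 0.45, 0.45, 0.45, 0.5, 0.6, 0.6],
  "squeeze": 25
}}

```text
time_s: 23.78
position: [638.6, 13.9, 261.0]
tcp_rot: [-180.0, -54.2, 86.7]
wrist_force: [0.1, -0.6, -0.5]
width: 0.601
```

```bash
python3 - <<'E'
from plan import *
from cell import snapshot
for n in('top','side'):np.savez(f'pics/{n}8.npz',**snapshot(n))
t=load('top8');s=load('side8')
for i in(t,s):
    H,S,V=np.moveaxis(hsv(i),-1,0);pr=np.array(proj(i,PAD+[0,0,75]))
    print([c.round(1).tolist()+onz(i,*c,124)[:2].round(1).tolist() for m,a,c in blobs((H>18)&(H<32)&(S>120)&(V>60),8) if np.hypot(*(c-pr))<35])
    print([ (a[:4],c.round(1)) for m,a,c in blobs(V<55,40) if np.hypot(*(c-pr))<30])
a=cv2.resize(t['img'][110:220,110:240],(473,400),interpolation=2);b=cv2.resize(s['img'][150:240,220:290],(311,400),interpolation=2)
cv2.imwrite('pics/p4.png',np.hstack([a,b])[:,:,::-1])
h=np.array([450.0,60.5,199.]);go(h-110*toolR(40).as_matrix()[:,2],toolR(40))
E
```

```text
[[150.8, 147.8, 676.3, 171.6], [160.3, 148.9, 674.2, 147.3], [169.5, 151.0, 669.2, 123.2], [148.4, 165.7, 628.8, 174.1], [140.8, 165.5, 628.9, 193.5], [157.6, 166.6, 627.2, 150.5], [167.0, 167.5, 625.6, 126.6]]
[(array([140, 149,  24,  10], dtype=int32), array([151.4, 153.6]))]
[[259.7, 197.7, 621.4, 147.3], [273.8, 197.2, 665.0, 124.8]]
[(array([260, 178,  11,  14], dtype=int32), array([264.8, 184.6]))]
t 23.88 grasp [638.8  -4.2 272.8] F [-0.1 -0.5  0.6] w 0.596
joints [ 14.  37.  11.  90. -56.  86.  43.]
rotvec [ 0.002 -0.246  0.002] deg 14.1
dp grasp in tool axes (before turning) [  -1.4 -192.4  -20.8] after turn [  -6.8 -192.4  -19.4]
```

View pics/p4.png

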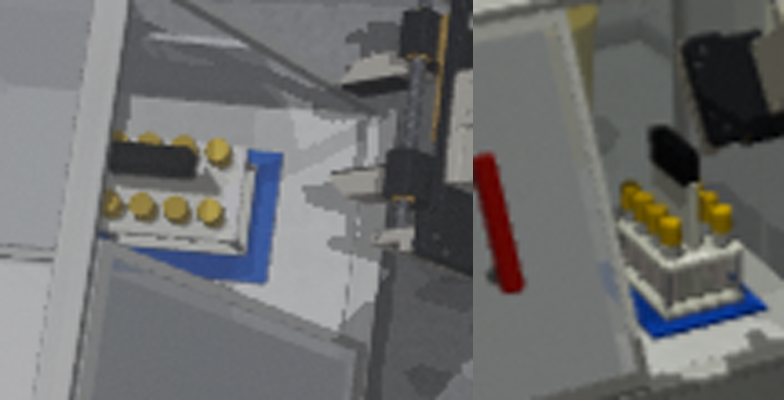

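{"fn": "play_rows", "kwargs": {
  "dp": [
    [0, 0, -8],
    [0, 0, -8],
    [-2, -20, -2],
    [-2, -35, 0],
    [-1, -40, 0],
    [-1, -40, 0],
    [-1, -35, 0],
    [0, -20, 0],
    [0, 0, 0]
  ],
  "rotation": [
    [0, -0.12, 0],
    [0.002, -0.126, 0.002],
    [0, 0, 0],
    [0, 0, 0],
    [0, 0, 0],
    [0, 0, 0],
    [0, 0, 0],
    [0, 0, 0],
    [0, 0, 0]
  ],
  "jaw": [0.7, 0.7, 0.7, 0.7, 0.7, 0.7, 0.7, 0.7, 0.7]
}}

```text
time_s: 25.0
position: [440.2, 11.1, 267.2]
tcp_rot: [-179.8, -39.9, 87.0]
wrist_force: [-0.4, 0.2, 1.0]
width: 0.701
```

```bash
python3 -c "
from plan import *
go(np.array([450.0,60.5,200.]),toolR(40))"
```

```text
t 25.0 grasp [439.6  -1.  281.6] F [-0.4  0.2  1. ] w 0.701
joints [  9.  13.  18. 116. -42.  75.  43.]
rotvec [-0.009  0.002  0.006] deg 0.7
dp grasp in tool axes (before turning) [ -4.8   7.6 102.3] after turn [ -5.    6.6 102.4]
```

{"fn": "play_rows", "kwargs": {
  "dp": [
    [-2, 4, 12],
    [-3, 3, 28],
    [0, 0, 28],
    [0, 0, 22],
    [0, 0, 10],
    [0, 0, 0],
    [0, 0, 0],
    [0, 0, 0],
    [0, 0, 0],
    [0, 0, 0]
  ],
  "rotation": [
    [-0.009, 0.002, 0.006],
    [0, 0, 0],
    [0, 0, 0],
    [0, 0, 0],
    [0, 0, 0],
    [0, 0, 0],
    [0, 0, 0],
    [0, 0, 0],
    [0, 0, 0],
    [0, 0, 0]
  ],
  "jaw": [0.7, 0.7, 0.7, 0.7, 0.7, 0.7, 0, 0, 0, 0],
  "squeeze": 25
}}

```text
time_s: 26.25
position: [457.5, 74.0, 183.0]
tcp_rot: [179.7, -39.9, 86.7]
wrist_force: [0.0, 0.8, -0.9]
width: 0.314
```

{"fn": "play_rows", "kwargs": {
  "dp": [
    [0, 0, 0],
    [0, 0, 0],
    [0, 0, 0],
    [0, 0, 0]
  ],
  "rotation": [
    [0, 0, 0],
    [0, 0, 0],
    [0, 0, 0],
    [0, 0, 0]
  ],
  "jaw": [0, 0, 0, 0]
}}

```text
time_s: 26.75
position: [456.8, 74.0, 182.9]
tcp_rot: [179.7, -39.9, 86.7]
wrist_force: [-0.5, -0.3, -0.6]
width: 0.173
```

```bash
python3 -c "
from plan import *
go(np.array([450.0,60.5,200.]),toolR(40))"
```

```text
t 26.75 grasp [456.1  62.  197.3] F [-0.5 -0.3 -0.6] w 0.173
joints [  5.  20.  13. 121. -50.  63.  48.]
rotvec [0.002 0.002 0.003] deg 0.2
dp grasp in tool axes (before turning) [ 0.3 -5.9 -3.2] after turn [ 0.3 -6.  -3.2]
```

{"fn": "play_rows", "kwargs": {
  "dp": [
    [0, 6, 0],
    [0, 12, 0],
    [0, 14, 0],
    [0, 15, 0],
    [0, 15, 0],
    [0, 15, 0],
    [0, 15, 0],
    [0, 15, 0],
    [0, 15, 0],
    [0, 12, 0]
  ],
  "rotation": [
    [0, 0, 0],
    [0, 0, 0],
    [0, 0, 0],
    [0, 0, 0],
    [0, 0, 0],
    [0, 0, 0],
    [0, 0, 0],
    [0, 0, 0],
    [0, 0, 0],
    [0, 0, 0]
  ],
  "jaw": [0, 0, 0, 0, 0, 0, 0, 0, 0, 0]
}}

```text
time_s: 28.0
position: [601.4, 65.1, 183.0]
tcp_rot: [179.7, -39.9, 86.7]
wrist_force: [-1.5, -0.9, 1.5]
width: 0.171
```

{"fn": "play_rows", "kwargs": {
  "dp": [
    [0, 8, 0],
    [0, 6, 0],
    [0, 6, 0],
    [0, 5, 0],
    [0, 4, 0]
  ],
  "rotation": [
    [0, 0, 0],
    [0, 0, 0],
    [0, 0, 0],
    [0, 0, 0],
    [0, 0, 0]
  ],
  "jaw": [0, 0, 0, 0, 0]
}}

```text
time_s: 28.62
position: [630.2, 63.3, 183.0]
tcp_rot: [-179.9, -40.0, 86.7]
wrist_force: [-17.0, -3.6, 8.3]
width: 0.173
```

{"fn": "play_rows", "kwargs": {
  "dp": [
    [0, 2, 0],
    [0, 2, 0],
    [0, 0, 0],
    [0, 0, 0],
    [0, 0, 0],
    [0, 0, -10],
    [0, 0, -25],
    [0, 0, -35],
    [0, 0, -35],
    [0, 0, -25]
  ],
  "rotation": [
    [0, 0, 0],
    [0, 0, 0],
    [0, 0, 0],
    [0, 0, 0],
    [0, 0, 0],
    [0, 0, 0],
    [0, 0, 0],
    [0, 0, 0],
    [0, 0, 0],
    [0, 0, 0]
  ],
  "jaw": [0, 0, 0.6, 0.6, 0.6, 0.6, 0.6, 0.6, 0.6, 0.6]
}}

```text
time_s: 29.88
position: [626.8, -21.9, 285.9]
tcp_rot: [-179.4, -40.1, 86.7]
wrist_force: [0.7, -0.8, -0.7]
width: 0.604
```

```bash
python3 - <<'E'
from plan import *
from cell import snapshot
for n in('top','side'):np.savez(f'pics/{n}9.npz',**snapshot(n))
t=load('top9');s=load('side9');out=[]
for i,x in((t,(160,130,225,200)),(s,(250,160,300,215))):
    H,S,V=np.moveaxis(hsv(i),-1,0)
    m=((H<8)|(H>172))&(S>130)&(V>60)
    b=[(a[:5],c.round(1)) for mk,a,c in blobs(m,60) if x[0]<c[0]<x[2] and x[1]<c[1]<x[3]];print(b)
    if b: out.append(max(b,key=lambda q:q[0][4])[1])
if len(out)==2:print(tri(t,out[0],s,out[1]))
# rack and others vs. start
H,S,V=np.moveaxis(hsv(t),-1,0);pr=np.array(proj(t,PAD+[0,0,75]))
print([c.round(1).tolist() for m,a,c in blobs((H>18)&(H<32)&(S>60)&(V>60),8) if np.hypot(*(c-pr))<35])
d=np.abs(t['img'].astype(int)-load('top0')['img']).sum(2)>90
print([(a[:5]) for m,a,c in blobs(d,60)])
E
python3 -c "
from plan import *
go()"
```

```text
[(array([179, 150,  28,  17, 188], dtype=int32), array([192.5, 157.6]))]
[(array([271, 174,  11,  30, 154], dtype=int32), array([276.3, 188.4]))]
(array([632.38038013,  51.54148938, 195.94566201]), np.float64(0.21414554725846466))
[]
[array([327,  73,  27,  10, 112], dtype=int32), array([ 192,   82,  184,  220, 7714], dtype=int32), array([ 135,   93,  149,  146, 4640], dtype=int32), array([179, 149,  29,  15,  85], dtype=int32), array([178, 156,  29,  14,  86], dtype=int32), array([307, 190,  10,  16,  89], dtype=int32), array([295, 237,  41,  31, 776], dtype=int32), array([191, 252,  19,  27, 198], dtype=int32), array([   0,  262,  170,  120, 7448], dtype=int32), array([252, 270,  10,  14,  80], dtype=int32), array([ 144,  288,   86,  122, 5270], dtype=int32), array([ 208,  309,   38,   71, 1217], dtype=int32), array([209, 378,  19,  18, 157], dtype=int32), array([  37,  392,  122,   28, 1452], dtype=int32), array([ 172,  392,   53,   28, 1014], dtype=int32), array([  0, 404,   8,  16,  85], dtype=int32)]
t 29.98 grasp [627.2 -35.9 301.3] F [0.2 0.5 0.9] w 0.601
joints [  9.  30.  16.  89. -45.  83.  35.]
```

```bash
python3 - <<'E'
from h import *
for k in('0','9'):
    t=load('top'+k);s=load('side'+k)
    for i,b in((t,(300,170,348,205)),(s,(300,260,350,300))):
        H,S,V=np.moveaxis(hsv(i),-1,0)
        print(k,'red',[c.round(1).tolist() for m,a,c in blobs(((H<8)|(H>172))&(S>140)&(V>70),8) if b[0]<c[0]<b[2] and b[1]<c[1]<b[3]])
    H,S,V=np.moveaxis(hsv(t),-1,0)
    print('yel',[c.round(1).tolist() for m,a,c in blobs((H>12)&(H<35)&(S>45),8) if 130<c[0]<185 and 135<c[1]<180])
E
```

```text
0 red [[327.4, 174.9], [336.8, 173.9], [318.3, 176.1], [309.2, 178.5], [339.4, 190.7], [321.3, 193.6], [330.5, 192.2], [312.3, 194.9]]
0 red [[321.6, 273.9], [340.3, 272.6]]
yel []
9 red [[336.6, 173.8], [339.4, 190.7], [321.4, 193.7], [330.5, 192.2]]
9 red [[321.6, 273.9], [340.3, 272.7]]
yel []
```

```bash
python3 - <<'E'
from h import *
t=load('top9');H,S,V=np.moveaxis(hsv(t),-1,0)
print([c.round(1).tolist() for m,a,c in blobs((H>12)&(H<38)&(S>22),8) if 130<c[0]<185 and 135<c[1]<180])
print(t['img'][166,148],t['img'][166,153])
from cell import bot
print(bot.finish_job())
E
```

```text
[[150.8, 147.6], [160.0, 148.5], [169.1, 150.5], [148.2, 165.7], [157.6, 166.6], [167.0, 167.4]]
[119 118 106] [118 118 117]
the job is handed in; nothing more can be done
None
```

I opened the guard door to its stop, stood the yellow-capped rack on the blue pad, slid the door shut to its other stop and handed the job in at about 30 s.

Last checks:
- **Door:** The push at the end met the firm stop at 17 N, exactly where I expected it. Triangulated after release, the handle sits 180.7 mm from its open position, which matches the 180 mm travel. While closing on the handle at the open end, a finger seems to have nudged the door about 6 mm toward shut. The rack was already on the pad by then.
- **Rack:** It stands about 2–3 mm off the pad centre and within about 0.5° of square, by the cap positions. The rough edge margins in the picture suggested the same or slightly more. The caps are at the same pixels through the shut door as they were right after I released the rack.
- **Red-capped rack:** Its visible caps are at the same pixels as at the start (within 0.2 px). Some are hidden by the arm, so I could not check all of them.
- **Other items on the cart:** I did not compare these individually; the arm and its shadows covered parts of the final picture.
- **Forces and arm:** The highest wrist reading I saw was about 19 N, against the door stops. While I lined up for the pick, joint 6 came within about 0.5° of its limit, so I used a 54° lean instead of 60°. That is beyond your suggested 30–45°, and I chose it to keep the wide gripper body clear of the chamber's side frame.

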